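# Lay the last two core blocks into the panel recess

## Robot

A 6-joint arm with a two-finger parallel gripper is mounted at the origin on the work surface. World frame = base frame: x ahead of the robot, y to its left, z up, the work surface at z = 0. Lengths are in m, angles in rad, forces in N, time in s.
With the tool pointing down it reaches from about 0.4 to 0.825 m from the base axis. Payload 7 kg.
Tool frame: the origin (TCP) lies at the centre of the arm's flange, where the gripper is bolted on; the fingertips stand 178 mm ahead of it and the grasp point (between the pads) lies 159 mm ahead of it; x points along the fingers, y is the direction in which the jaws open and shut, and the axes are right-handed (so a half turn about x gives the same grasp; the last joint's range is limited). The gripper opens to 88 mm and grips with 3 to 60 N. Pads are 19 mm wide; open, the fingers measure 130 mm over their backs; the gripper's body (78 mm by 193 mm) begins 47 mm behind the grasp point.
Start: joints at [1.624, 0.359, 0.012, 0, -1.224, -0.288], TCP at [0.157, 0.656, 0.405] pointing down, gripper open.
Joint ranges: [-3.07, 3.07], [-1.43, 2.12], [-1.02, 1.25], [-3.03, 1.67], [-3.05, -0], [-3.03, 3.03]. Speed limits (rad/s): [2.39, 2.39, 3.01, 3.14, 3.14, 3.14].

## Interface

Orientations are given as [roll, pitch, yaw] about the fixed x, y, z axes, in that order (R = Rz(yaw) Ry(pitch) Rx(roll)).
In Python, from station import status, viewer, arm gives the robot as it stands. The module is installed in compiled form; this text tells all that it offers.
- The arm moves only by the tool apply_moves, never from a script. Its argument "commands" is a list of rows, each an object of numbers: "dx", "dy", "dz": the shift along the world's x, y, z in mm; "spin": the turn about the world's z in degrees; "hand": the closure, from 0 (fully open) to 1 (shut). A call has exactly 5 rows; each row shifts and turns the commanded pose from where the row before left it; what a row does not reach is not made up. A row lasts 1/8 s, in which the tool goes at most 62.5 mm and 10.7 degrees, less where a joint would pass 70% of its speed; a pose out of reach is approached as far as the arm can. A call is refused whole if a number of a shift passes 62.5 or a number of a turn 10.7, either way. A call with a gripper value outside its range is refused whole. The fingers move at their own pace and stop on an object; "grip_force" is the grip in N (left out, the last holds). Time passes only in rows, so rows that do not move let the fingers close, or fill a call up. It gives the time, the measured TCP pose, the force and the opening at its end, in the units of the state.
- status.get_state(): the state, without advancing time (a new reading comes with each control period).
- viewer.grab_frame(name): name is "scene" or "top" or "wrist"; returns the picture (420x560x3 uint8, red, green, blue); there is no depth.
- viewer.camera_info(name): a dict with "fx", "fy", "cx", "cy" (pixels), "D" ([k1, k2, p1, p2, k3] as OpenCV has them; the pictures are not rectified), "eye" and "attitude" of the camera in the world; the wrist camera has in their place "T_tool_cam" (4x4, takes a point from camera to tool coordinates, whose origin is the TCP and whose axes are the tool frame's). Camera axes: x right, y up, looking along -z (the intrinsics and any distortion apply to the point x, -y, -z); pixel columns grow to the right and rows downward; lengths in m; the calibration is good to about 2 mm. A picture is of the moment at which its call begins: read the wrist's pose just before it. camera_info takes no time and is no camera call.
- arm.job_done(): hands the job in, once; it reports no verdict.
The state is a dict: "t": time; "q": joint angles; "qd": joint speeds; "joint_efforts": joint torques, N m; "eef_pos": TCP position; "ee_rot": TCP orientation; "force": force on the tool from outside, world axes, zero at the start; "moment": the same for the moment, N m; "width": finger opening in m.
Only numpy, scipy, OpenCV 4.12 (cv2) and the standard library are available. Lean on these libraries where they do the work, as an engineer would, in place of code of your own. Each camera call takes 0.05 s, during which the arm holds its last target.

## Task

Fit the two loose plywood core blocks into the recess of the white panel, so that tabs and notches interlock with the panel and with each other and both blocks lie fully down on the recess floor, flush with the panel's face. Leave the other things on the bench where they are, and let go of everything.

Things in the scene. Friction and masses are not known exactly. Their poses are not given: they have to be found in the camera images.
- panel: White panel 280 mm (x) by 620 mm (y), fixed; face at z = 50 mm. Origin: on the bench below its centre, z up. It lies on two battens along its x at y = -190 and +190 mm (50 wide, 20 high, sticking out 50 mm at both ends). In its middle is the recess for the blocks; blocks start on its face on either side (in y) of the recess. The face is free to slide on.
- recess (a point): Centre of the recess floor (grey), panel's axes. Floor 16 mm below the face; recess 102 mm wide (x, walls at +-51 mm) and 183 mm long (y, end walls at +-91.5 mm). It takes both blocks end to end along y, both tabs towards +y. Play: 1 mm each side in x, 3 mm in all along y, 2 mm each side of a tab.
- key (a point): Tip, at face level, of the fixed key: a tongue 32 mm wide with rounded end, level with the face, that sticks out 20 mm towards +y from the recess's -y end wall, at its middle. The notch of the -y block drops over it.
- socket (a point): Middle of the innermost edge, at face level, of a notch 36 mm wide and 22 mm deep in the recess's +y end wall (as deep as the recess). The tab of the +y block drops into it.
- seat_right (a point): Where the origin of the block in the -y half of the recess ends up (on the recess floor). Its notch is over the key, its tab in the notch of the other block. Either block may lie here.
- seat_left (a point): Where the origin of the block in the +y half ends up (on the recess floor); its tab is in the panel's socket. Either block may lie here. A block slid over an end wall tips in nose first and drops when its rear edge clears the wall.
- block_a: Plywood core block on the panel's face. Body 100 (x) x 90 (y) x 16 mm, about 130 g. Mid +y edge: a tab 32 mm wide, 20 mm long, rounded end. Mid -y edge: a notch 36 mm wide, 22 mm deep, inner corners cut. Origin: centre of the body's underside, tab not counted. Starts flat, its y axis within 0.6 rad of the panel's. Too wide to grip except at tab or notch; slides easily.
- block_b: Plywood core block on the panel's face, on the other side of the recess from its twin block_a. Body 100 (x) x 90 (y) x 16 mm, about 130 g. Mid +y edge: a tab 32 mm wide, 20 mm long, rounded end. Mid -y edge: a notch 36 mm wide, 22 mm deep, inner corners cut. Origin: centre of the body's underside, tab not counted. Starts flat, its y axis within 0.6 rad of the panel's. Too wide to grip except at tab or notch; slides easily.
- sanding_block: Bystander: cork sanding block 40 x 80 x 22 mm (long along y) lying on the panel's face beside the recess, on its +x side. Origin: centre of its underside.
- scraper: Bystander: filling scraper 36 x 135 x 13 mm (long along y) lying on the panel's face beside the recess, on its -x side. Origin: on its underside, about mid length.
- resin_can: Bystander: aluminium can, 84 mm across, 120 mm tall, standing beyond the panel. Origin: centre of its underside.
- mixing_cup: Bystander: green plastic cup, 84 mm across, 100 mm tall, standing beyond the panel. Origin: centre of its underside.
- hardener: Bystander: grey bottle, 60 mm across, 150 mm tall, standing to the right of the panel. Origin: centre of its underside.
- brush: Bystander: brush 200 mm long, lying to the left of the panel. Origin: on its underside.
- roller: Bystander: laminating roller, 40 mm across and 100 mm wide, with a handle about 150 mm long, lying to the left of the panel. Origin: on its underside, below the drum.
Things that resemble listed ones, but are neither listed nor needed, are in the scene too. Leave any green, red or turquoise look-alike of the block_b alone.

How it is judged:
At the end, for the whole second after the job is handed in: Both blocks lie in the recess end to end, one in each half: body centre within 5 mm of its place (x = 0, y = -46 or +46 mm in the panel's frame), underside within 2.5 mm of the recess floor, tilted less than 0.03 rad, y axis within 0.06 rad of the panel's, and at rest ((((x of block_a in the frame of panel between -0.005 and 0.005 m and y of block_a in the frame of panel between -0.05075 and -0.04075 m and z of block_a in the frame of panel between 0.0315 and 0.036 m and angle between block_a's own z axis and vertical below 0.03 rad and angle between the y axis of block_a and the y axis of panel, either way round below 0.06 rad and linear speed of block_a below 0.02 m/s and angular speed of block_a below 0.1 rad/s) and (x of block_b in the frame of panel between -0.005 and 0.005 m and y of block_b in the frame of panel between 0.04075 and 0.05075 m and z of block_b in the frame of panel between 0.0315 and 0.036 m and angle between block_b's own z axis and vertical below 0.03 rad and angle between the y axis of block_b and the y axis of panel, either way round below 0.06 rad and linear speed of block_b below 0.02 m/s and angular speed of block_b below 0.1 rad/s)) or ((x of block_a in the frame of panel between -0.005 and 0.005 m and y of block_a in the frame of panel between 0.04075 and 0.05075 m and z of block_a in the frame of panel between 0.0315 and 0.036 m and angle between block_a's own z axis and vertical below 0.03 rad and angle between the y axis of block_a and the y axis of panel, either way round below 0.06 rad and linear speed of block_a below 0.02 m/s and angular speed of block_a below 0.1 rad/s) and (x of block_b in the frame of panel between -0.005 and 0.005 m and y of block_b in the frame of panel between -0.05075 and -0.04075 m and z of block_b in the frame of panel between 0.0315 and 0.036 m and angle between block_b's own z axis and vertical below 0.03 rad and angle between the y axis of block_b and the y axis of panel, either way round below 0.06 rad and linear speed of block_b below 0.02 m/s and angular speed of block_b below 0.1 rad/s)))); the robot touches nothing.
It fails at once if another thing on the bench or panel is moved more than 40 mm (distance of any of sanding_block, scraper, resin_can, mixing_cup, hardener, brush, roller from where it was at the start of the episode above 0.04 m).
It also fails if it takes over 72 s, if anything falls off the work surface, if the arm or the gripper's body presses on something with over 40 N, if the wrist force passes 120 N, or if a joint passes its speed limit or range.

## Working session

There is one attempt and no reset: what is moved stays moved. The work goes in short steps, Python scripts to look and compute and a tool call to move; the robot and the scene stay as the last step left them, time stands still between calls to the robot, and variables do not carry over. Pictures are saved under pics/ and viewed, and the job is handed in when it is done.

Besides the shell and the picture viewer there is one more tool, called by a JSON object that holds its "op" and its "data". apply_moves: Moves the arm, as the interface text tells. Its arguments: {"type":"object","properties":{"commands":{"type":"array","items":{"type":"object","properties":{"dx":{"type":"number"},"dy":{"type":"number"},"dz":{"type":"number"},"spin":{"type":"number"},"hand":{"type":"number"}}}},"grip_force":{"type":"number"}},"required":["commands"]}

```bash
mkdir -p pics
python3 - <<'E'
from station import status, viewer, arm
import cv2
s=status.get_state(); print(s)
for n in ["scene","top","wrist"]:
    im=viewer.grab_frame(n); cv2.imwrite(f"pics/{n}0.png",im[:,:,::-1]); print(n,viewer.camera_info(n))
E
```

```text
{'t': 0.0, 'q': array([ 1.62408368e+00,  3.59344030e-01,  1.10801911e-02, -3.54864964e-04,
       -1.22408598e+00, -2.88119656e-01]), 'qd': array([ 0.000494  , -0.00136203,  0.00082633, -0.00100067,  0.00066524,
       -0.00101577]), 'joint_efforts': array([ 1.87737322e-03, -5.82724893e+01,  2.93054867e+01,  6.99725121e+00,
        6.98770760e-03, -1.58933394e-04]), 'eef_pos': array([0.15700085, 0.65628725, 0.4037586 ]), 'ee_rot': array([ 1.64741234,  1.56920741, -1.72913346]), 'force': array([-0.06115344,  0.10875101,  0.20730925]), 'moment': array([-0.05813333,  0.07763629,  0.00282914]), 'width': 0.08778553218584617}
scene {'fx': 440.10980909959477, 'fy': 440.10980909959477, 'cx': 281.01637885989726, 'cy': 210.26645981964393, 'D': array([0.04311203, 0.        , 0.        , 0.        , 0.        ]), 'eye': array([1.22506629, 0.5531841 , 0.99212489]), 'attitude': array([0.79560855, 0.01855461, 2.20938984])}
top {'fx': 450.5286130673828, 'fy': 450.5286130673828, 'cx': 282.12456172024, 'cy': 203.0776556947401, 'D': array([-0.01341642,  0.        ,  0.        ,  0.        ,  0.        ]), 'eye': array([0.44099444, 0.02106104, 1.19305921]), 'attitude': array([ 0.04489847, -0.00928248, -1.56422912])}
wrist {'fx': 330.9965241795904, 'fy': 330.9965241795904, 'cx': 277.3855527762568, 'cy': 209.8137344957464, 'D': array([-0.04894711,  0.        ,  0.        ,  0.        ,  0.        ]), 'T_tool_cam': array([[ 8.23445577e-04,  2.80404328e-01, -9.59881626e-01,
         2.04051795e-02],
       [ 9.99998970e-01,  8.97777477e-04,  1.12012293e-03,
         1.80342795e-04],
       [ 1.17584742e-03, -9.59881559e-01, -2.80403299e-01,
        -7.51709230e-02],
       [ 0.00000000e+00,  0.00000000e+00,  0.00000000e+00,
         1.00000000e+00]])}
```

View pics/top0.png

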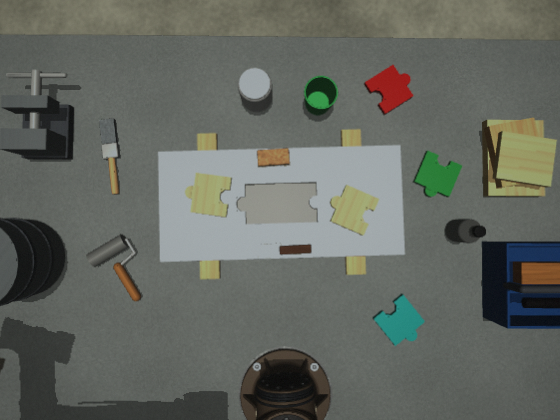

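View pics/scene0.png

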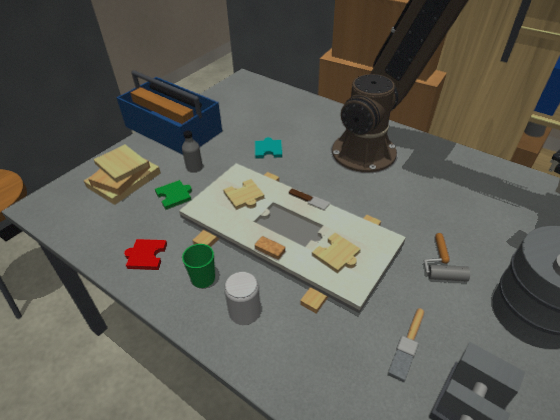

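View pics/wrist0.png

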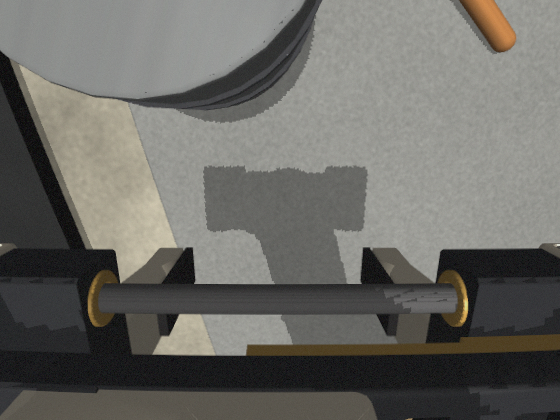

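The top picture shows the panel at about (282,203). One natural-wood block is at (210,194), to its left (+y), and the other at (355,210), to its right (-y). Look-alikes are red (388,88), green (438,175) and turquoise (399,320), and there is a plywood stack at (520,157). Only the two natural-wood blocks lie on the panel's face, so they are the ones meant. I'll confirm that in an enlarged crop and measure.

```bash
cat > h.py <<'E'
import numpy as np, cv2
from scipy.spatial.transform import Rotation as Ro
from station import status, viewer, arm
def pose(name, s=None):
    i=viewer.camera_info(name)
    if name!='wrist':
        return i, Ro.from_euler('xyz',i['attitude']).as_matrix(), np.array(i['eye'])
    T=np.array(i['T_tool_cam']); R=Ro.from_euler('xyz',s['ee_rot']).as_matrix()
    return i, R@T[:3,:3], R@T[:3,3]+s['eef_pos']
def K(i): return np.array([[i['fx'],0,i['cx']],[0,i['fy'],i['cy']],[0,0,1.]])
def px2w(name,uv,z,s=None):
    i,R,e=pose(name,s)
    p=cv2.undistortPoints(np.array(uv,float).reshape(-1,1,2),K(i),i['D']).reshape(-1,2)
    d=np.c_[p[:,0],-p[:,1],-np.ones(len(p))]@R.T
    return e+d*((z-e[2])/d[:,2])[:,None]
def w2px(name,P,s=None):
    i,R,e=pose(name,s)
    c=(np.array(P,float).reshape(-1,3)-e)@R*np.array([1,-1,-1])
    return cv2.projectPoints(c,np.zeros(3),np.zeros(3),K(i),i['D'])[0].reshape(-1,2)
E
python3 - <<'E'
from h import *
im=cv2.imread('pics/top0.png')
c=im[140:270,150:415]; cv2.imwrite('pics/crop0.png',cv2.resize(c,None,fx=3,fy=3,interpolation=cv2.INTER_CUBIC))
hsv=cv2.cvtColor(im,cv2.COLOR_BGR2HSV)
for p in [(210,194),(355,210),(200,230),(280,200),(205,140)]: print(p,hsv[p[1],p[0]])
E
```

```text
(210, 194) [ 32  82 164]
(355, 210) [ 33  82 167]
(200, 230) [ 93  13 172]
(280, 200) [ 30  12 146]
(205, 140) [ 27 100 158]
```

View pics/crop0.png

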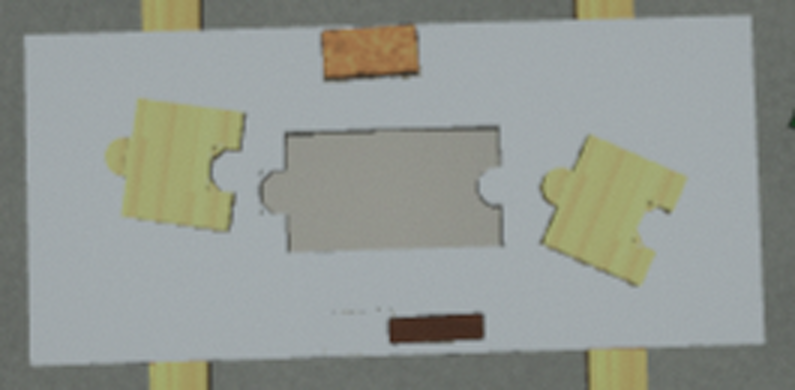

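The crop confirms it: the two natural-wood blocks on the panel are at crop (180,165) and (615,210), both with tabs to the left (+y). The socket is on the left and the key on the right. Next I'll measure poses.

```bash
cat >> h.py <<'E'
def angw(a,b=np.pi): return (a+b/2)%b-b/2
def blocks(im,name='top',s=None,z=0.066,box=(150,415,145,262)):
    hsv=cv2.cvtColor(im,cv2.COLOR_BGR2HSV)
    m=cv2.inRange(hsv,(20,50,90),(40,255,255))
    mm=np.zeros_like(m); x0,x1,y0,y1=box; mm[y0:y1,x0:x1]=m[y0:y1,x0:x1]
    mm=cv2.morphologyEx(mm,cv2.MORPH_OPEN,np.ones((3,3)))
    out=[]
    for c in cv2.findContours(mm,cv2.RETR_EXTERNAL,cv2.CHAIN_APPROX_NONE)[0]:
        if cv2.contourArea(c)<600: continue
        w=px2w(name,c.reshape(-1,2),z,s)[:,:2]*1000
        out.append((cv2.minAreaRect(w.astype(np.float32)),w,c))
    return out
E
python3 - <<'E'
from h import *
im=cv2.imread('pics/top0.png'); hsv=cv2.cvtColor(im,cv2.COLOR_BGR2HSV)
m=cv2.inRange(im,(150,150,150),(255,255,255)); m[:140]=0;m[270:]=0;m[:,:150]=0;m[:,415:]=0
c=max(cv2.findContours(m,cv2.RETR_EXTERNAL,cv2.CHAIN_APPROX_NONE)[0],key=cv2.contourArea)
w=px2w('top',c.reshape(-1,2),0.05)[:,:2]*1000
print('panel',cv2.minAreaRect(w.astype(np.float32)))
# recess (dark-ish grey, low sat) on floor
cv2.imwrite('pics/m.png',m)
for r,w,c in blocks(im): print('block',r, w.mean(0), c.reshape(-1,2).min(0),c.reshape(-1,2).max(0))
# cork / handle
for nm,px,z in [('cork',[(258,150),(290,150),(290,166),(258,166)],.072),('handle',[(279,245),(312,245),(312,254),(279,254)],.063),('recessfloor',[(245,183),(317,182),(318,222),(246,223)],.05),('socket',[(237,203)],.05)]:
    print(nm,np.round(px2w('top',px,z)*1000))
E
```

```text
panel ((493.5413818359375, 14.785491943359375), (278.3543701171875, 617.1914672851562), 2.0597829818725586)
block ((480.1929626464844, -161.14767456054688), (108.90645599365234, 100.27116394042969), 66.6911849975586) [ 477.67171384 -167.49533482] [331 186] [377 234]
block ((512.8778686523438, 200.07711791992188), (109.47359466552734, 99.77999114990234), 83.26594543457031) [512.60140477 193.71481088] [185 173] [230 216]
cork [[624.  72.  72.]
 [625.  -8.  72.]
 [584.  -8.  72.]
 [584.  72.  72.]]
handle [[387.  18.  63.]
 [387. -65.  63.]
 [365. -65.  63.]
 [364.  18.  63.]]
recessfloor [[543. 106.  50.]
 [547. -78.  50.]
 [445. -81.  50.]
 [441. 102.  50.]]
socket [[492. 125.  50.]]
```

Run:
```python
from h import *
s=status.get_state(); R=Ro.from_euler('xyz',s['ee_rot']).as_matrix(); print(np.round(R,3)); print('tooly yaw',np.degrees(np.arctan2(R[1,1],R[0,1])), 'q6',s['q'][5], 't',s['t'])
im=cv2.imread('pics/top0.png')
m=cv2.inRange(im,(150,150,150),(255,255,255)); 
# panel long edges & short edges via line fits
m[:140]=0;m[270:]=0;m[:,:150]=0;m[:,415:]=0
c=max(cv2.findContours(m,cv2.RETR_EXTERNAL,cv2.CHAIN_APPROX_NONE)[0],key=cv2.contourArea)
w=px2w('top',c.reshape(-1,2),0.05)[:,:2]*1000
ctr=np.array([493.5,14.8]); 
a=np.radians(1.5)
for it in range(4):
    ux=np.array([np.cos(a),np.sin(a)]); uy=np.array([-ux[1],ux[0]])
    d=w-ctr; p=np.c_[d@ux,d@uy]
    res={}
    for k,sel in dict(xp=(abs(p[:,0]-140)<8)&(abs(p[:,1])<290),xm=(abs(p[:,0]+140)<8)&(abs(p[:,1])<290),yp=(abs(p[:,1]-310)<8)&(abs(p[:,0])<125),ym=(abs(p[:,1]+310)<8)&(abs(p[:,0])<125)).items():
        l=cv2.fitLine(w[sel].astype(np.float32),cv2.DIST_HUBER,0,.01,.01).ravel()
        th=np.degrees(np.arctan2(l[1],l[0])); th=angw(th-(90 if k[0]=='x' else 0),180); res[k]=(th,sel.sum(),np.median(p[sel][:,0 if k[0]=='x' else 1]))
    a=np.radians(np.mean([res['xp'][0],res['xm'][0]])); ctr=ctr+ux*(res['xp'][2]+res['xm'][2])/2+uy*(res['yp'][2]+res['ym'][2])/2
print(res,np.degrees(a),ctr)
```

```text
[[-0.    -0.233 -0.973]
 [-0.001 -0.973  0.233]
 [-1.     0.001 -0.   ]]
tooly yaw -103.45771419689882 q6 -0.28808858887813116 t 0.15
{'xp': (np.float32(2.064392), np.int64(198), np.float64(137.1246309744237)), 'xm': (np.float32(2.078949), np.int64(229), np.float64(-137.12463097448716)), 'yp': (np.float32(1.8604355), np.int64(98), np.float64(307.22657954726714)), 'ym': (np.float32(2.1720276), np.int64(98), np.float64(-307.2265795468164))} 2.0716703 [493.88841636  14.70046286]
```

{"op": "apply_moves", "data": {"commands": [{"dx": 36, "dy": -41, "dz": 0, "spin": -8.3, "hand": 0}, {"dx": 36, "dy": -41, "dz": 0, "spin": -8.3, "hand": 0}, {"dx": 36, "dy": -41, "dz": 0, "spin": -8.3, "hand": 0}, {"dx": 36, "dy": -41, "dz": 0, "spin": -8.3, "hand": 0}, {"dx": 36, "dy": -41, "dz": 0, "spin": -8.3, "hand": 0}]}}

```text
t: 0.78
eef_pos: [0.3379, 0.4499, 0.4046]
ee_rot: [2.022, 1.571, -2.083]
force: [0.5, 0.5, -0.9]
width: 0.0877
```

{"op": "apply_moves", "data": {"commands": [{"dx": 36, "dy": -41, "dz": -15, "spin": -8.3, "hand": 0}, {"dx": 36, "dy": -41, "dz": -20, "spin": -8.3, "hand": 0}, {"dx": 36, "dy": -41, "dz": -20, "spin": -8.3, "hand": 0}, {"dx": 36, "dy": -41, "dz": -15, "spin": -8.3, "hand": 0}, {"dx": 36, "dy": -41, "dz": -10, "spin": -8.3, "hand": 0}]}}

```text
t: 1.4
eef_pos: [0.5178, 0.2449, 0.3238]
ee_rot: [2.362, 1.57, -2.467]
force: [0.3, 0.6, -0.9]
width: 0.0874
```

```bash
cat >> h.py <<'E'
def st():
    s=status.get_state(); R=Ro.from_euler('xyz',s['ee_rot']).as_matrix()
    print('t',round(s['t'],3),'pos',np.round(s['eef_pos']*1000,1),'yawY',round(np.degrees(np.arctan2(R[1,1],R[0,1])),2),'tilt',np.round(R[:2,0],4),'F',np.round(s['force'],1),'M',np.round(s['moment'],2),'w',round(s['width']*1000,1),'q6',round(s['q'][5],2))
    return s
def shot(name,f):
    s=st(); im=viewer.grab_frame(name)[:,:,::-1].copy(); cv2.imwrite('pics/'+f,im); return s,im
E
python3 - <<'E'
from h import *
import pickle
s,im=shot('wrist','w1.png'); pickle.dump(s,open('w1.pkl','wb'))
E
```

```text
t 1.4 pos [517.8 244.9 323.8] yawY 173.28 tilt [-0.0007 -0.0005] F [ 0.3  0.6 -0.9] M [ 0.18 -0.16 -0.01] w 87.4 q6 -0.9
```

View pics/w1.png

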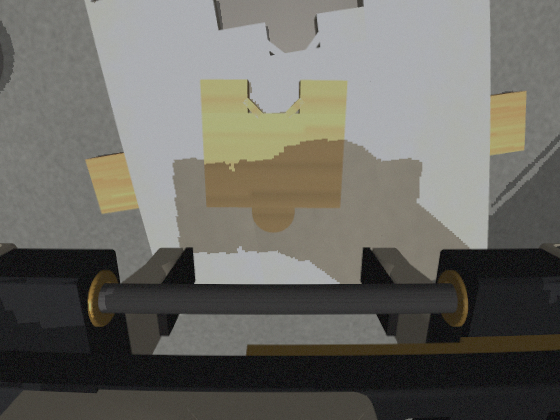

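The wrist view shows the +y block with body corners near (201,80), (347,80), (340,207) and (207,207). Its tab is at (273,220) and the recess edge is at the top of the picture. I'll cast these onto z = 66 mm.

Run:
```python
from h import *
import pickle
s=pickle.load(open('w1.pkl','rb')); im=cv2.imread('pics/w1.png')
r=[q for q in blocks(im,'wrist',s,box=(190,358,60,242))]
hsv=cv2.cvtColor(im,cv2.COLOR_BGR2HSV)
m=cv2.inRange(hsv,(12,60,60),(40,255,255)); mm=m*0; mm[60:242,190:358]=m[60:242,190:358]
c=max(cv2.findContours(mm,cv2.RETR_EXTERNAL,cv2.CHAIN_APPROX_NONE)[0],key=cv2.contourArea)
w=px2w('wrist',c.reshape(-1,2),.066,s)[:,:2]*1000
print(cv2.minAreaRect(w.astype(np.float32)))
print(np.round(px2w('wrist',[(201,80),(347,80),(340,207),(207,207),(252,215),(295,215),(273,232.5)],.066,s)*1000,1))
print(w2px('wrist',[s['eef_pos']+np.array([0,0,-.178])],s))
```

```text
((515.1316528320312, 201.48733520507812), (109.14633178710938, 100.24365234375), 82.90696716308594)
[[556.9 141.5  66. ]
 [458.8 153.2  66. ]
 [469.7 241.9  66. ]
 [568.4 230.1  66. ]
 [535.8 240.3  66. ]
 [503.7 244.1  66. ]
 [521.9 256.   66. ]]
[[276.113065   264.65777158]]
```

{"op": "apply_moves", "data": {"commands": [{"dx": 3, "dy": 1.8, "dz": -30, "spin": -0.4, "hand": 0.3}, {"dz": -40, "hand": 0.45}, {"dz": -17, "hand": 0.45}, {"hand": 1}, {"hand": 1}], "grip_force": 40}}

```text
invalid input at $.commands[1]: expected keys dx, dy, dz, spin, hand
```

{"op": "apply_moves", "data": {"commands": [{"hand": 1}, {"hand": 1}, {"dz": 5, "hand": 1}, {"dz": 10, "hand": 1}, {"hand": 1}], "grip_force": 40}}

```text
invalid input at $.commands[0]: expected keys dx, dy, dz, spin, hand
```

Run:
```python
from h import *
import pickle
s,im=shot('wrist','w2.png'); pickle.dump(s,open('w2.pkl','wb'))
shot('scene','s2.png')
i=cv2.imread('pics/s2.png')[210:290,270:400]; cv2.imwrite('pics/s2c.png',cv2.resize(i,None,fx=5,fy=5))
```

```text
t 1.45 pos [520.2 241.  322.3] yawY 172.72 tilt [-0.0022 -0.0029] F [ 3.3 -2.1  1. ] M [-0.3  -0.56 -0.02] w 87.6 q6 -0.9
t 1.5 pos [518.9 242.7 322.8] yawY 173.06 tilt [-0.0024 -0.0024] F [-1.2  0.6 -0.4] M [ 0.12 -0.01  0.03] w 87.8 q6 -0.9
```

View pics/w2.png

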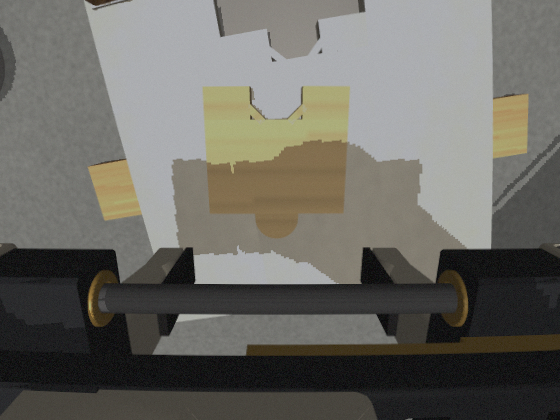

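View pics/s2.png

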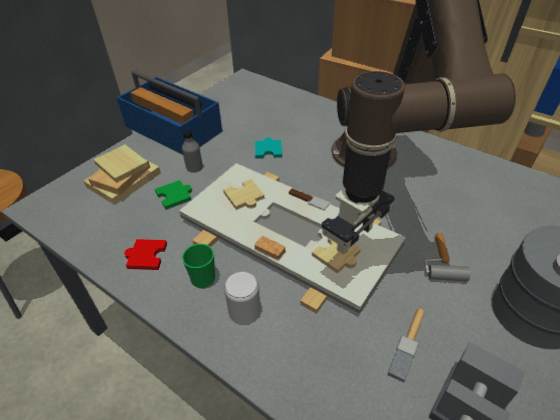

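Both calls were refused because every row needs all five keys, so nothing was touched. The arm was still settling; I'll re-measure from the second picture.

```bash
cat >> h.py <<'E'
def wblock(im,s,box,z=.066,lo=(12,60,60)):
    hsv=cv2.cvtColor(im,cv2.COLOR_BGR2HSV); m=cv2.inRange(hsv,lo,(40,255,255)); mm=m*0
    x0,x1,y0,y1=box; mm[y0:y1,x0:x1]=m[y0:y1,x0:x1]
    c=max(cv2.findContours(mm,cv2.RETR_EXTERNAL,cv2.CHAIN_APPROX_NONE)[0],key=cv2.contourArea)
    w=px2w('wrist',c.reshape(-1,2),z,s)[:,:2]*1000
    r=cv2.minAreaRect(w.astype(np.float32)); a=r[2]
    a=a if 45<a<135 else a+90
    d=np.array([np.cos(np.radians(a)),np.sin(np.radians(a))]); b=np.array(r[0])-10*d
    print('rect',r,'tabdir',a,'body',b,'grip55.5',b+55.5*d); return w
E
python3 - <<'E'
from h import *
import pickle
s=pickle.load(open('w2.pkl','rb')); im=cv2.imread('pics/w2.png')
wblock(im,s,(190,358,60,244)); st()
E
```

```text
rect ((515.1608276367188, 201.50755310058594), (109.27032470703125, 100.10842895507812), 82.87918853759766) tabdir 82.87918853759766 body [513.92120852 191.58468333] grip55.5 [520.80109463 246.65661055]
t 1.55 pos [518.1 244.2 323.5] yawY 173.28 tilt [-0.0017 -0.0015] F [-0.2  1.   0.2] M [ 0.14 -0.02 -0.04] w 87.4 q6 -0.9
```

{"op": "apply_moves", "data": {"commands": [{"dx": 3.8, "dy": 0.4, "dz": -25, "spin": -0.4, "hand": 0.3}, {"dx": 0, "dy": 0, "dz": -35, "spin": 0, "hand": 0.4}, {"dx": 0, "dy": 0, "dz": -27, "spin": 0, "hand": 0.4}, {"dx": 0, "dy": 0, "dz": 0, "spin": 0, "hand": 0.4}, {"dx": 0, "dy": 0, "dz": 0, "spin": 0, "hand": 0.4}], "grip_force": 40}}

```text
t: 2.17
eef_pos: [0.521, 0.2477, 0.2388]
ee_rot: [-0.991, 1.57, 0.462]
force: [-0.2, 0.2, 0.0]
width: 0.0534
```

Run:
```python
from h import *
s,im=shot('wrist','w3.png')
```

```text
t 2.175 pos [521.  247.7 238.8] yawY 173.23 tilt [0.001  0.0005] F [-0.2  0.2  0. ] M [ 0.12 -0.07  0.03] w 53.4 q6 -0.9
```

View pics/w3.png

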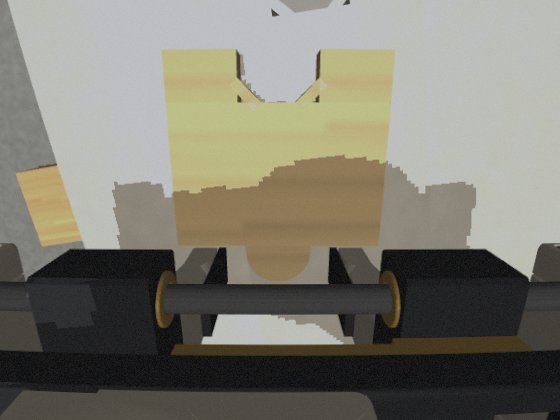

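The tab (277,262) is centred between the pads at x≈215 and x≈340, and the tips are just clear of the body edge at row 246. I'll close on it and lift slightly.

{"op": "apply_moves", "data": {"commands": [{"dx": 0, "dy": 0, "dz": -2, "spin": 0, "hand": 1}, {"dx": 0, "dy": 0, "dz": 0, "spin": 0, "hand": 1}, {"dx": 0, "dy": 0, "dz": 0, "spin": 0, "hand": 1}, {"dx": 0, "dy": 0, "dz": 4, "spin": 0, "hand": 1}, {"dx": 0, "dy": 0, "dz": 8, "spin": 0, "hand": 1}], "grip_force": 45}}

```text
t: 2.85
eef_pos: [0.5207, 0.2467, 0.2476]
ee_rot: [2.321, 1.57, -2.511]
force: [0.0, -0.8, -2.6]
width: 0.0302
```

Run:
```python
from h import *
s,im=shot('wrist','w4.png')
shot('scene','s4.png')
i=cv2.imread('pics/s4.png')[200:310,270:410]; cv2.imwrite('pics/s4c.png',cv2.resize(i,None,fx=5,fy=5))
```

```text
t 2.85 pos [520.7 246.7 247.6] yawY 173.13 tilt [-0.0008 -0.0006] F [ 0.  -0.8 -2.6] M [ 0.18 -0.09  0.  ] w 30.2 q6 -0.9
t 2.9 pos [521.1 247.  249.1] yawY 173.16 tilt [0.0009 0.0005] F [ 0.6  0.2 -1. ] M [ 0.15 -0.15  0.05] w 30.4 q6 -0.9
```

View pics/w4.png

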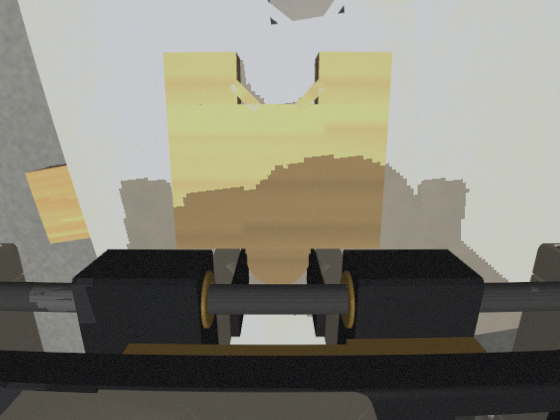

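View pics/s4c.png

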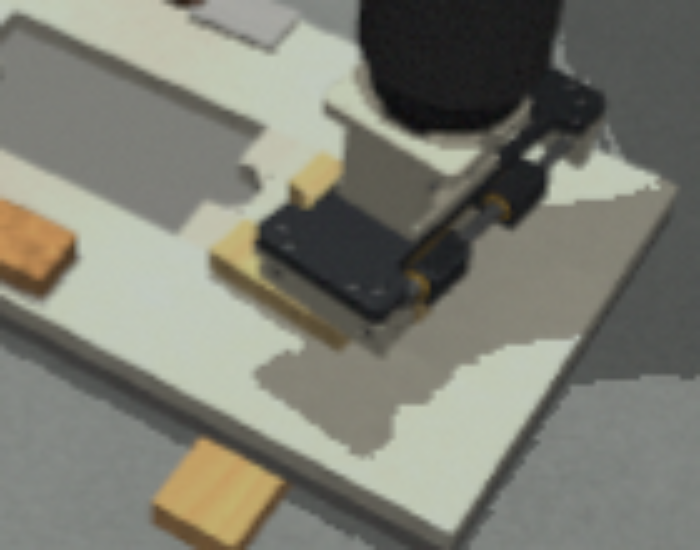

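The block is held by the tab and rises level with the hand: in the wrist view its body edge stays near row 246 and its far edge at row 53. The recess's +y end is already visible in w1 and w2, so I'll measure it there with the same camera.

Run:
```python
from h import *
im=cv2.imread('pics/w2.png')
cv2.imwrite('pics/w2c.png',cv2.resize(im[0:75,200:385],None,fx=4,fy=4,interpolation=cv2.INTER_CUBIC))
```

```text
(no output)
```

View pics/w2c.png

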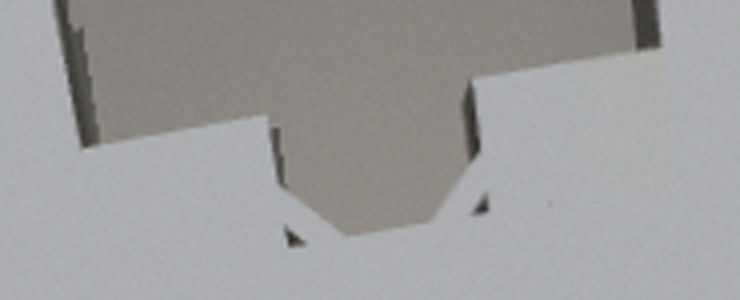

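Run:
```python
from h import *
import pickle
s=pickle.load(open('w2.pkl','rb'))
z=np.array([(82,148),(661,46),(268,115),(471,80),(348,236),(432,220)],float)
uv=(z+.5)/4-.5+np.array([200,0])
p=px2w('wrist',uv,.05,s)[:,:2]*1000; print(np.round(p,1))
d=p[0]-p[1]; print('w',np.linalg.norm(d),'yaw',np.degrees(np.arctan2(d[1],d[0])))
d=p[2]-p[3]; print('sock',np.linalg.norm(d),np.degrees(np.arctan2(d[1],d[0])))
m=(p[0]+p[1])/2; ms=(p[2]+p[3])/2; mt=(p[4]+p[5])/2
a=np.radians(2.07); uy=np.array([-np.sin(a),np.cos(a)]); ux=np.array([uy[1],-uy[0]])
c=m-91.5*uy; print('centre from corners',c, 'from socket',ms-91.5*uy, mt-113.5*uy)
# panel x edges in w2 for yaw
im=cv2.imread('pics/w2.png')
for nm,c in [('a',m-91.5*uy)]:
    tgt=c+46*uy; print('target body',tgt)
```

```text
[[542.4 108.3]
 [440.9 104.6]
 [509.5 107.3]
 [474.  106.2]
 [498.1 128.7]
 [483.1 127.9]]
w 101.58685353141824 yaw 2.0614481700070963
sock 35.52868114921834 1.860914548976244
centre from corners [494.92791183  15.03438206] from socket [495.04148279  15.32337835] [494.72040997  14.87857353]
target body [493.26637083  61.00436445]
```

```bash
cat >> h.py <<'E'
def held(im,s,box,ztop,lo=(12,60,60)):
    hsv=cv2.cvtColor(im,cv2.COLOR_BGR2HSV); m=cv2.inRange(hsv,lo,(40,255,255)); mm=m*0
    x0,x1,y0,y1=box; mm[y0:y1,x0:x1]=m[y0:y1,x0:x1]
    c=max(cv2.findContours(mm,cv2.RETR_EXTERNAL,cv2.CHAIN_APPROX_NONE)[0],key=cv2.contourArea)
    w=px2w('wrist',c.reshape(-1,2),ztop,s)[:,:2]*1000
    r=cv2.minAreaRect(w.astype(np.float32)); R=Ro.from_euler('xyz',s['ee_rot']).as_matrix()
    ty=-R[:2,1]; tz=R[:2,2]   # tool: ty ~ +x world, tz ~ +y world (block's)
    d=np.array(r[0])-s['eef_pos'][:2]*1000
    a=r[2] if r[2]<45 else r[2]-90
    print('rect',r,'block yaw',a,'tool yaw',np.degrees(np.arctan2(ty[1],ty[0])),'in tool x,y',d@ty,d@tz)
    return w
E
python3 - <<'E'
from h import *
s={'eef_pos':np.array([520.7,246.7,247.6])/1000}
s['ee_rot']=[2.321,1.57,-2.511]
# use consistent orientation from measured yaw
s['ee_rot']=Ro.from_matrix(np.array([[0,np.cos(np.radians(173.13)),0],[0,np.sin(np.radians(173.13)),0],[-1,0,0]])+np.array([[0,0,np.sin(np.radians(173.13))],[0,0,-np.cos(np.radians(173.13))],[0,0,0]])).as_euler('xyz')
im=cv2.imread('pics/w4.png')
for z in (.076,.078,.074):
    w=held(im,s,(120,420,30,248),z)
E
```

```text
rect ((513.2369384765625, 190.3146209716797), (88.87884521484375, 100.48078155517578), 83.07537078857422) block yaw -6.924629211425781 tool yaw -6.870000000000022 in tool x,y -0.6648267801418087 -56.87324732088333
rect ((513.205810546875, 190.0637664794922), (87.70318603515625, 99.15165710449219), 83.07537078857422) block yaw -6.924629211425781 tool yaw -6.870000000000022 in tool x,y -0.6657247489268359 -57.12602413530534
rect ((513.2681274414062, 190.56549072265625), (90.05452728271484, 101.80992126464844), 83.07537078857422) block yaw -6.924629211425781 tool yaw -6.870000000000022 in tool x,y -0.663870039637093 -56.62044805638544<sys>:0: UserWarning: Gimbal lock detected. Setting third angle to zero since it is not possible to uniquely determine all angles.
```

{"op": "apply_moves", "data": {"commands": [{"dx": -6, "dy": -26, "dz": 0, "spin": 1.8, "hand": 1}, {"dx": -6, "dy": -26, "dz": 0, "spin": 1.8, "hand": 1}, {"dx": -6, "dy": -26, "dz": 0, "spin": 1.8, "hand": 1}, {"dx": -6, "dy": -26, "dz": 0, "spin": 1.8, "hand": 1}, {"dx": -4.9, "dy": -25.8, "dz": 0, "spin": 1.75, "hand": 1}]}}

```text
t: 3.58
eef_pos: [0.4916, 0.1162, 0.2478]
ee_rot: [-0.795, 1.571, 0.814]
force: [0.8, -0.6, -2.6]
width: 0.0305
```

Run:
```python
from h import *
st(); s=None
shot('scene','s5.png');
s,im=shot('wrist','w5.png'); held(im,s,(120,420,30,248),.076)
i=cv2.imread('pics/s5.png')[180:290,220:360]; cv2.imwrite('pics/s5c.png',cv2.resize(i,None,fx=5,fy=5))
```

```text
t 3.575 pos [491.6 116.2 247.8] yawY -177.84 tilt [0.0002 0.0002] F [ 0.8 -0.6 -2.6] M [ 0.17 -0.06 -0.02] w 30.5 q6 -0.58
t 3.575 pos [491.6 116.2 247.8] yawY -177.84 tilt [0.0002 0.0002] F [ 0.8 -0.6 -2.6] M [ 0.17 -0.06 -0.02] w 30.5 q6 -0.58
t 3.625 pos [490.4 113.9 247.5] yawY -177.83 tilt [-0.0017 -0.0007] F [-2.5 -3.6 -2.5] M [-0.44  0.41 -0.02] w 30.4 q6 -0.58
rect ((491.52862548828125, 56.993431091308594), (100.40496826171875, 88.85887145996094), 2.0792298316955566) block yaw 2.0792298316955566 tool yaw 2.1731265805511852 in tool x,y -1.0108494823257823 -56.91400633386695
```

View pics/w5.png

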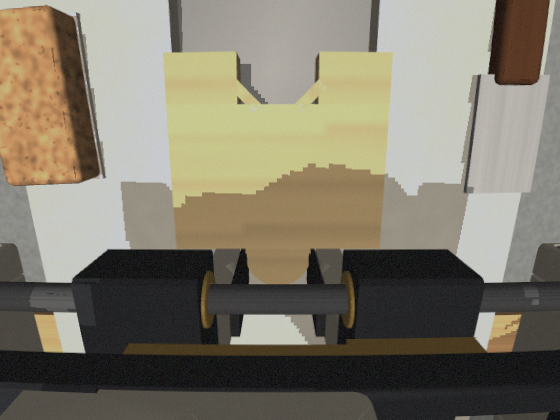

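View pics/s5c.png

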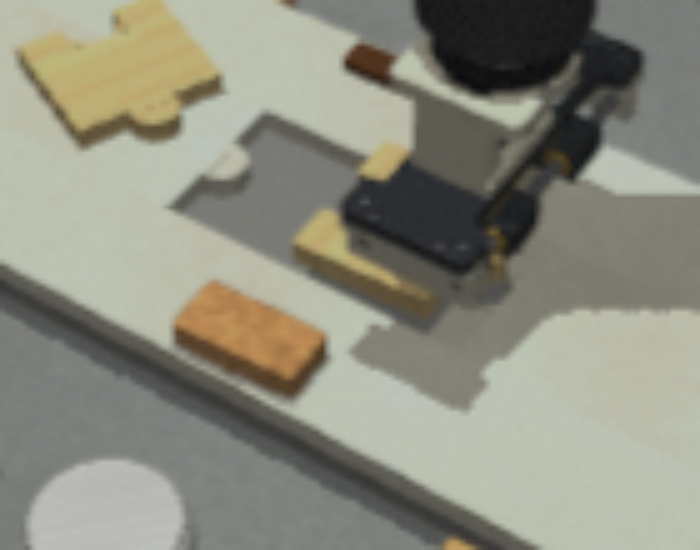

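The wrist view shows the block over the +y half, with recess walls visible above it at columns of about 171 and 380. I'll compare the recess's middle with the held block in this same picture.

Run:
```python
from h import *
im=cv2.imread('pics/w5.png')
cv2.imwrite('pics/w5c.png',np.hstack([cv2.resize(im[0:75,150:195],None,fx=8,fy=8,interpolation=cv2.INTER_CUBIC),cv2.resize(im[0:75,360:405],None,fx=8,fy=8,interpolation=cv2.INTER_CUBIC)]))
st()
```

```text
t 3.675 pos [491.  115.1 247.6] yawY -177.97 tilt [-0.001  -0.0003] F [ 0.8  1.2 -1.7] M [ 0.19 -0.07 -0.01] w 30.4 q6 -0.58
```

View pics/w5c.png

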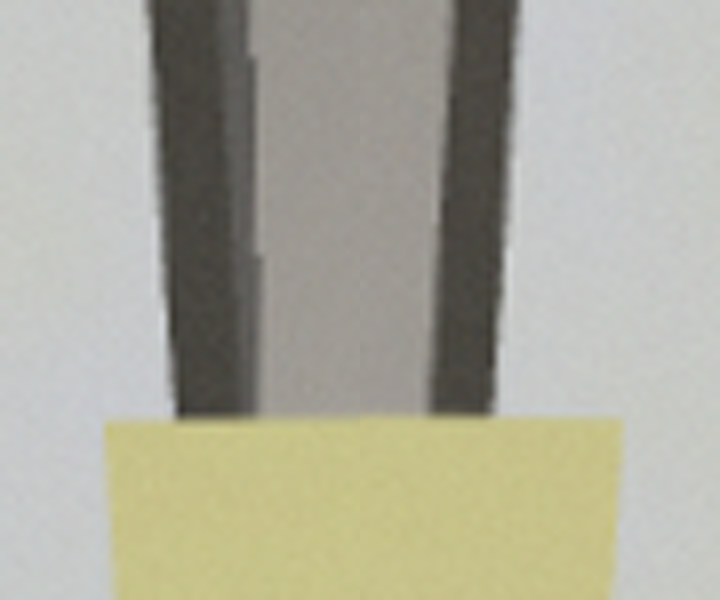

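Run:
```python
from h import *
s=st()
# tool-frame, evaluate with current orientation; only relative numbers matter
a=np.radians(2.17); ux=np.array([np.cos(a),np.sin(a)]); uy=np.array([-ux[1],ux[0]])
y=np.radians(-177.83); ty=np.array([np.cos(y),np.sin(y),0]); tx=np.array([0,0,-1.]); tz=np.cross(tx,ty)
R=np.c_[tx,ty,tz]; s['ee_rot']=Ro.from_matrix(R).as_euler('xyz'); s['eef_pos']=np.array([.4904,.1139,.2475])
h=-.5+.5/8
def f(uv,z): 
    p=px2w('wrist',np.array(uv)+h,z,s)[:,:2]*1000-np.array([490.4,113.9]); return np.c_[p@ux,p@uy]
wl=f([(168.75,0),(172.1,51.2)],.05); wr=f([(380,0),(376.75,51.2)],.05)
print(np.round(wl,2),np.round(wr,2)); 
for z in (.075,.076,.077): print(z,np.round(f([(163.1,52.5),(392.75,52.5)],z),2))
```

```text
t 3.675 pos [491.  115.1 247.6] yawY -177.97 tilt [-0.001  -0.0003] F [ 0.8  1.2 -1.7] M [ 0.19 -0.07 -0.01] w 30.4 q6 -0.58
[[  51.76 -129.32]
 [  51.79 -106.2 ]] [[ -49.76 -129.12]
 [ -49.69 -106.03]]
0.075 [[  48.3  -101.47]
 [ -49.7  -101.34]]
0.076 [[  47.98 -101.3 ]
 [ -49.38 -101.18]]
0.077 [[  47.65 -101.13]
 [ -49.06 -101.01]]<sys>:0: UserWarning: Gimbal lock detected. Setting third angle to zero since it is not possible to uniquely determine all angles.
```

{"op": "apply_moves", "data": {"commands": [{"dx": 0.2, "dy": 0, "dz": 0, "spin": 0, "hand": 1}, {"dx": 0, "dy": 0, "dz": -5, "spin": 0, "hand": 1}, {"dx": 0, "dy": 0, "dz": -4, "spin": 0, "hand": 1}, {"dx": 0, "dy": 0, "dz": -4, "spin": 0, "hand": 1}, {"dx": 0, "dy": 0, "dz": -4, "spin": 0, "hand": 1}]}}

```text
t: 4.3
eef_pos: [0.4921, 0.1172, 0.2302]
ee_rot: [2.132, 1.57, -2.543]
force: [-0.6, -0.9, -1.4]
width: 0.03
```

Run:
```python
from h import *
shot('wrist','w6.png'); shot('scene','s6.png'); st()
i=cv2.imread('pics/s6.png')[180:290,220:360]; cv2.imwrite('pics/s6c.png',cv2.resize(i,None,fx=5,fy=5))
```

```text
t 4.3 pos [492.1 117.2 230.2] yawY -177.89 tilt [-0.0003 -0.0002] F [-0.6 -0.9 -1.4] M [ 0.15 -0.05 -0.03] w 30.0 q6 -0.59
t 4.35 pos [492.  117.1 229.8] yawY -177.9 tilt [-0.0009 -0.0005] F [-0.2 -0.3 -0.4] M [ 0.15 -0.03  0.01] w 30.3 q6 -0.59
t 4.4 pos [492.  117.  230.1] yawY -177.9 tilt [-0.0009 -0.0005] F [-1.4  0.3 -0.9] M [ 0.12 -0.03 -0.01] w 30.0 q6 -0.59
```

View pics/w6.png

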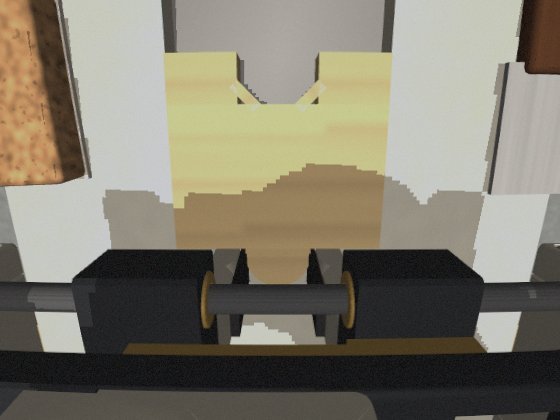

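View pics/s6c.png

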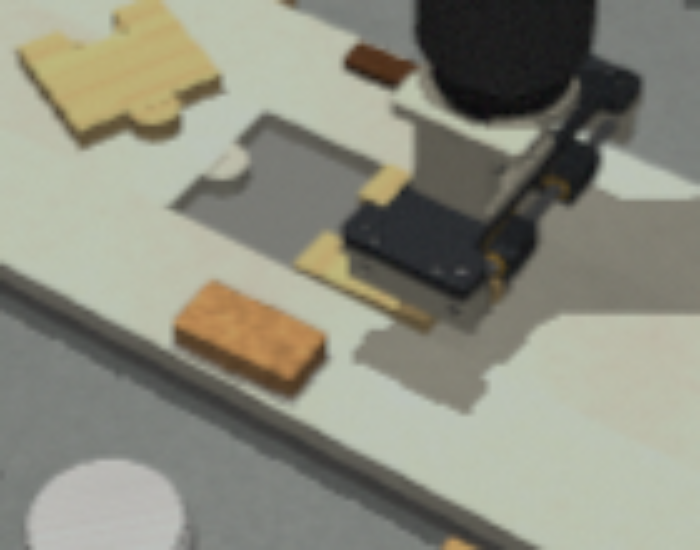

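The block is about 7 mm into the recess with no contact force. I'll release it and back off.

{"op": "apply_moves", "data": {"commands": [{"dx": 0, "dy": 0, "dz": 0, "spin": 0, "hand": 0.4}, {"dx": 0, "dy": 0, "dz": 0, "spin": 0, "hand": 0.4}, {"dx": 0, "dy": 0, "dz": 0, "spin": 0, "hand": 0.4}, {"dx": 0, "dy": 0, "dz": 40, "spin": 0, "hand": 0.4}, {"dx": 0, "dy": 0, "dz": 30, "spin": 0, "hand": 0.4}]}}

```text
t: 5.03
eef_pos: [0.4923, 0.1171, 0.302]
ee_rot: [-1.53, 1.57, 0.077]
force: [0.1, -0.0, -0.5]
width: 0.0523
```

Run:
```python
from h import *
shot('wrist','w7.png'); shot('scene','s7.png'); st()
i=cv2.imread('pics/s7.png')[180:290,220:360]; cv2.imwrite('pics/s7c.png',cv2.resize(i,None,fx=5,fy=5))
```

```text
t 5.025 pos [492.3 117.1 302. ] yawY -177.89 tilt [0.0005 0.    ] F [ 0.1 -0.  -0.5] M [ 0.12 -0.12 -0.03] w 52.3 q6 -0.59
t 5.075 pos [493.3 117.6 305.9] yawY -177.84 tilt [0.0056 0.0023] F [2.8 1.2 3.4] M [ 0.19 -0.43 -0.04] w 52.3 q6 -0.59
t 5.125 pos [493.2 117.6 304.2] yawY -177.86 tilt [0.0056 0.0029] F [-0.4 -0.2 -0.3] M [ 0.09 -0.07  0.02] w 52.8 q6 -0.59
```

View pics/w7.png

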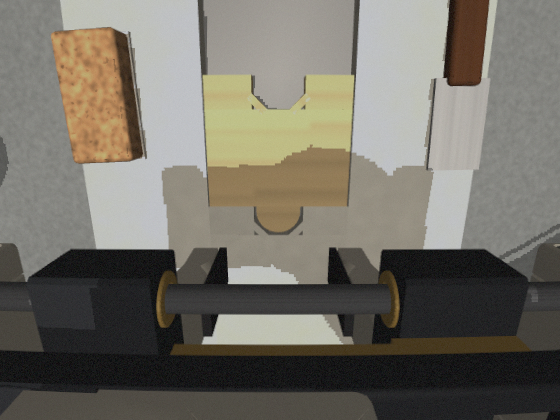

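View pics/s7c.png

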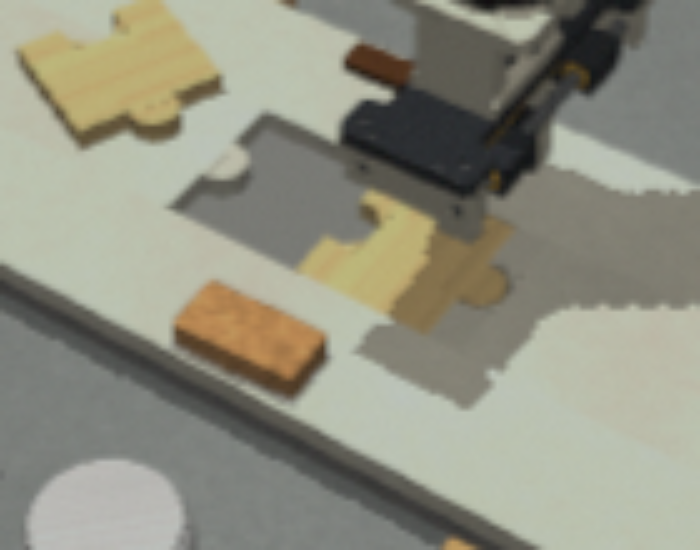

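The first block lies flush in the +y half: its body is at (278,140) and its tab sits in the socket at (278,220). I'll measure its seat, then set off for the second block.

Run:
```python
from h import *
# pose at shot
s=dict(eef_pos=np.array([492.3,117.1,302.0])/1000)
y=np.radians(-177.89); ty=np.array([np.cos(y),np.sin(y),0]); tx=np.array([0,0,-1.]); tz=np.cross(tx,ty)
s['ee_rot']=Ro.from_matrix(np.c_[tx,ty,tz]).as_euler('xyz')
im=cv2.imread('pics/w7.png')
wblock(im,s,(195,365,60,240),z=.05)
c=np.array([494.93,15.1]); a=np.radians(2.06); ux=np.array([np.cos(a),np.sin(a)]); uy=np.array([-ux[1],ux[0]])
for p in px2w('wrist',[(201,0),(203,74),(357,0),(355,74),(266,27)],.05,s)[:,:2]*1000: print((p-c)@ux,(p-c)@uy)
b=np.array(blocks(cv2.imread('pics/top0.png'))[0][0][0]); print(b)
```

```text
rect ((493.10418701171875, 71.29764556884766), (100.502685546875, 110.14656066894531), 1.942987084388733) tabdir 91.94298708438873 body [493.44323724  61.30339497] grip55.5 [491.56150848 116.77148577]
48.412260833539996 -43.07100518654926
49.40793800986685 1.0483732730626574
-49.442389329158075 -43.0512865426903
-50.50755738912339 1.0666890607060768
7.742131849888131 -27.073782031835734
[ 480.19296265 -161.14767456]<sys>:0: UserWarning: Gimbal lock detected. Setting third angle to zero since it is not possible to uniquely determine all angles.
```

{"op": "apply_moves", "data": {"commands": [{"dx": 1.6, "dy": -47, "dz": 6, "spin": -5.1, "hand": 0.3}, {"dx": 1.6, "dy": -47, "dz": 6, "spin": -5.1, "hand": 0.3}, {"dx": 1.6, "dy": -47, "dz": 6, "spin": -5.1, "hand": 0.3}, {"dx": 1.6, "dy": -47, "dz": 6, "spin": -5.1, "hand": 0.4}, {"dx": 1.6, "dy": -47, "dz": 0, "spin": -5, "hand": 0.4}]}}

```text
t: 5.75
eef_pos: [0.5001, -0.1194, 0.325]
ee_rot: [-1.051, 1.57, 0.11]
force: [0.8, 0.5, 0.2]
width: 0.0534
```

Run:
```python
from h import *
viewer.grab_frame('wrist');viewer.grab_frame('wrist')
import pickle
s,im=shot('wrist','w8.png'); pickle.dump(s,open('w8.pkl','wb')); st()
```

```text
t 5.85 pos [ 499.7 -121.1  324.2] yawY 156.35 tilt [-0.0007 -0.0003] F [-1.   1.  -0.9] M [ 0.15 -0.07 -0.03] w 52.7 q6 -0.56
t 5.9 pos [ 499.8 -119.8  324.2] yawY 156.48 tilt [-0.0006  0.    ] F [0.7 0.7 0.3] M [ 0.19 -0.11  0.01] w 52.8 q6 -0.56
```

View pics/w8.png

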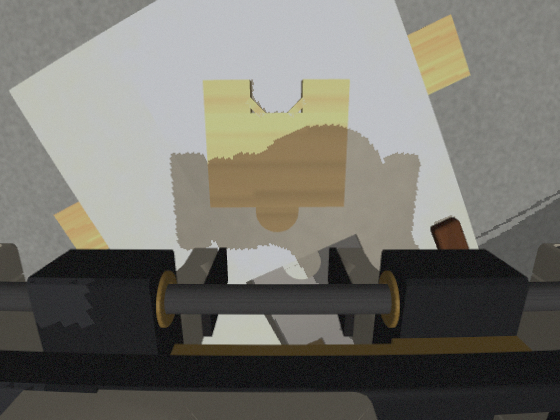

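Run:
```python
from h import *
import pickle
s=pickle.load(open('w8.pkl','rb')); im=cv2.imread('pics/w8.png')
wblock(im,s,(190,365,60,240)); st()
```

```text
rect ((482.1055908203125, -161.36212158203125), (108.50921630859375, 100.208251953125), 66.31427001953125) tabdir 66.31427001953125 body [ 478.08839372 -170.51974832] grip55.5 [ 500.38383764 -119.69491993]
t 5.9 pos [ 499.8 -119.8  324.2] yawY 156.48 tilt [-0.0006  0.    ] F [0.7 0.7 0.3] M [ 0.19 -0.11  0.01] w 52.8 q6 -0.56
```

The second block's tab (277,215) is centred ahead of the fingers. The measured grip point is (500.4, -119.7).

{"op": "apply_moves", "data": {"commands": [{"dx": 0.3, "dy": -1.6, "dz": -25, "spin": -0.2, "hand": 0.4}, {"dx": 0, "dy": 0, "dz": -35, "spin": 0, "hand": 0.4}, {"dx": 0, "dy": 0, "dz": -20, "spin": 0, "hand": 0.4}, {"dx": 0, "dy": 0, "dz": -7, "spin": 0, "hand": 0.4}, {"dx": 0, "dy": 0, "dz": 0, "spin": 0, "hand": 0.4}]}}

```text
t: 6.52
eef_pos: [0.5005, -0.119, 0.2376]
ee_rot: [2.122, 1.57, -2.999]
force: [-0.3, 0.6, 1.1]
width: 0.0531
```

Run:
```python
from h import *
s,im=shot('wrist','w9.png')
```

```text
t 6.525 pos [ 500.5 -119.   237.6] yawY 156.55 tilt [-0.0007 -0.0001] F [-0.3  0.6  1.1] M [ 0.15 -0.1   0.01] w 53.1 q6 -0.56
```

View pics/w9.png

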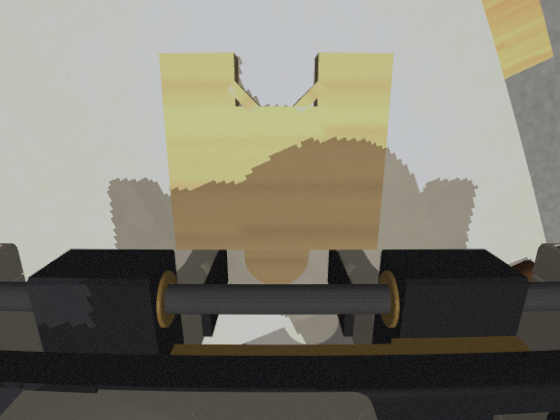

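{"op": "apply_moves", "data": {"commands": [{"dx": 0.2, "dy": 0.6, "dz": 0, "spin": -0.2, "hand": 0.4}, {"dx": 0, "dy": 0, "dz": 0, "spin": 0, "hand": 1}, {"dx": 0, "dy": 0, "dz": 0, "spin": 0, "hand": 1}, {"dx": 0, "dy": 0, "dz": 0, "spin": 0, "hand": 1}, {"dx": 0, "dy": 0, "dz": 4, "spin": 0, "hand": 1}], "grip_force": 45}}

```text
t: 7.2
eef_pos: [0.5005, -0.119, 0.2416]
ee_rot: [2.017, 1.57, -3.109]
force: [0.6, 0.3, -1.0]
width: 0.0301
```

{"op": "apply_moves", "data": {"commands": [{"dx": 0, "dy": 0, "dz": 8, "spin": 0, "hand": 1}, {"dx": 0, "dy": 0, "dz": 0, "spin": 0, "hand": 1}, {"dx": 0, "dy": 0, "dz": 0, "spin": 0, "hand": 1}, {"dx": 0, "dy": 0, "dz": 0, "spin": 0, "hand": 1}, {"dx": 0, "dy": 0, "dz": 0, "spin": 0, "hand": 1}], "grip_force": 45}}

```text
t: 7.82
eef_pos: [0.5006, -0.119, 0.2495]
ee_rot: [2.101, 1.57, -3.025]
force: [-0.7, -0.2, -1.5]
width: 0.03
```

Run:
```python
from h import *
s,im=shot('wrist','w10.png'); held(im,s,(120,420,30,248),.0745); st()
```

```text
t 7.825 pos [ 500.6 -119.   249.5] yawY 156.3 tilt [-0.0004 -0.    ] F [-0.7 -0.2 -1.5] M [ 0.18 -0.1  -0.03] w 30.0 q6 -0.56
rect ((477.9554748535156, -170.0140380859375), (90.00165557861328, 101.54266357421875), 66.80253601074219) block yaw -23.197463989257812 tool yaw -23.702764237063764 in tool x,y -0.18370969352725036 -55.844241691982056
t 7.875 pos [ 500.6 -119.   249.5] yawY 156.3 tilt [-0.0003 -0.    ] F [-0.1 -0.5 -1. ] M [ 0.11 -0.13  0.02] w 30.0 q6 -0.56
```

View pics/w10.png

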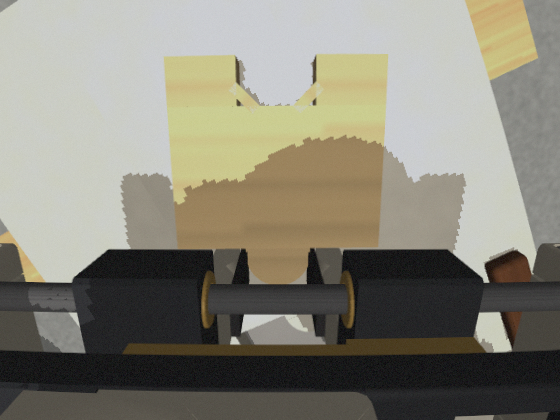

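{"op": "apply_moves", "data": {"commands": [{"dx": -1.2, "dy": 28.8, "dz": 0, "spin": 5.1, "hand": 1}, {"dx": -1.1, "dy": 28.8, "dz": 0, "spin": 5.1, "hand": 1}, {"dx": -1.1, "dy": 28.8, "dz": 0, "spin": 5.1, "hand": 1}, {"dx": -1.1, "dy": 28.8, "dz": 0, "spin": 5, "hand": 1}, {"dx": -1.1, "dy": 28.8, "dz": 0, "spin": 5, "hand": 1}]}}

```text
t: 8.5
eef_pos: [0.495, 0.026, 0.2496]
ee_rot: [-1.605, 1.571, -0.003]
force: [0.2, -0.2, -1.2]
width: 0.0302
```

{"op": "apply_moves", "data": {"commands": [{"dx": 0, "dy": 0, "dz": 0, "spin": 0, "hand": 1}, {"dx": 0, "dy": 0, "dz": 0, "spin": 0, "hand": 1}, {"dx": 0, "dy": 0, "dz": 0, "spin": 0, "hand": 1}, {"dx": 0, "dy": 0, "dz": 0, "spin": 0, "hand": 1}, {"dx": 0, "dy": 0, "dz": 0, "spin": 0, "hand": 1}]}}

```text
t: 9.12
eef_pos: [0.4951, 0.0247, 0.2496]
ee_rot: [2.038, 1.571, -2.647]
force: [0.1, -0.6, -1.2]
width: 0.0302
```

Run:
```python
from h import *
s,im=shot('wrist','w11.png'); held(im,s,(120,420,30,248),.0745); st()
shot('scene','s11.png')
i=cv2.imread('pics/s11.png')[180:290,220:360]; cv2.imwrite('pics/s11c.png',cv2.resize(i,None,fx=5,fy=5))
```

```text
t 9.125 pos [495.1  24.7 249.6] yawY -178.45 tilt [-0. -0.] F [ 0.1 -0.6 -1.2] M [ 0.13 -0.07 -0.06] w 30.2 q6 -0.42
rect ((496.0169372558594, -31.27029800415039), (101.61801147460938, 90.15648651123047), 1.5040485858917236) block yaw 1.5040485858917236 tool yaw 1.5516611683581358 in tool x,y -0.5551285647006855 -55.9383144064095
t 9.175 pos [495.1  24.7 249.7] yawY -178.44 tilt [-0.  0.] F [-0.2  0.2 -1.6] M [ 0.16 -0.09  0.07] w 30.2 q6 -0.42
t 9.175 pos [495.1  24.7 249.7] yawY -178.44 tilt [-0.  0.] F [-0.2  0.2 -1.6] M [ 0.16 -0.09  0.07] w 30.2 q6 -0.42
```

View pics/w11.png

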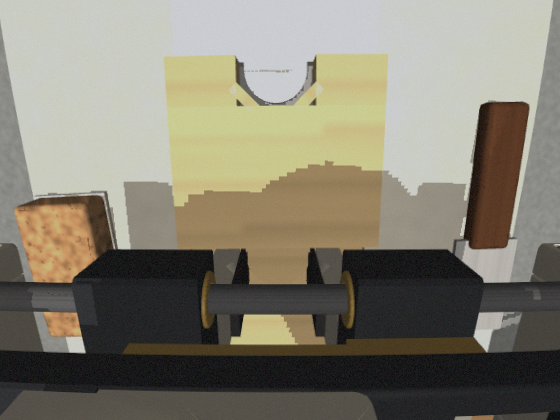

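View pics/s11c.png

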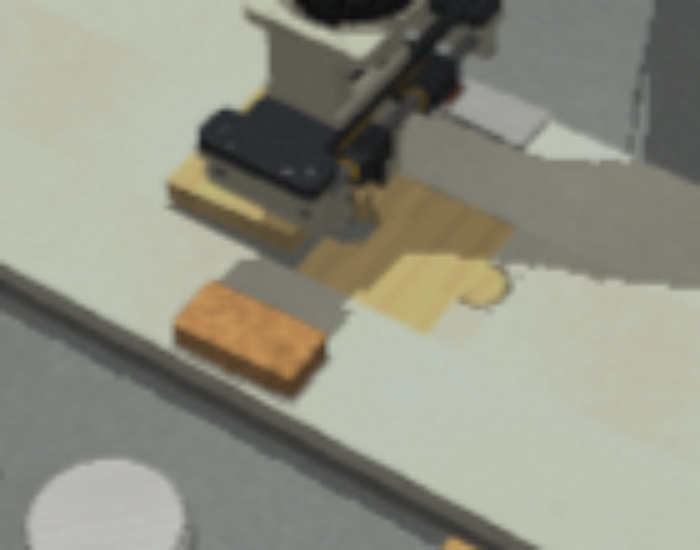

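The wrist view shows the key inside the block's notch at (277,85). I'll check it enlarged before lowering.

Run:
```python
from h import *
im=cv2.imread('pics/w11.png')
cv2.imwrite('pics/w11c.png',cv2.resize(im[45:115,225:330],None,fx=7,fy=7,interpolation=cv2.INTER_CUBIC))
```

```text
(no output)
```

View pics/w11c.png

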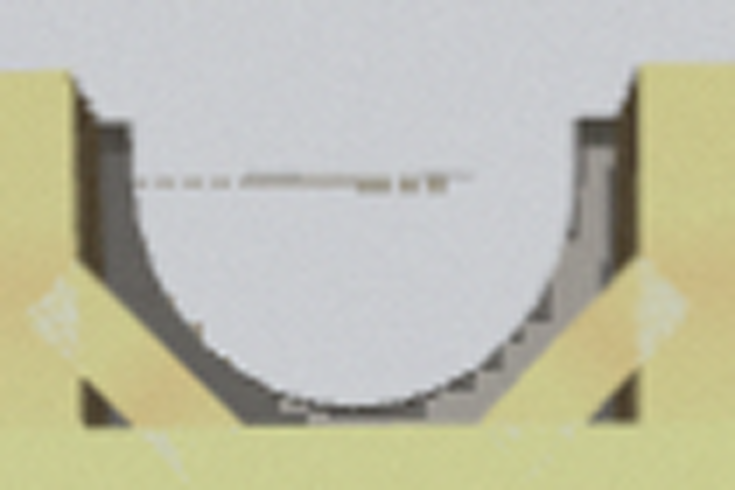

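Run:
```python
from h import *
s=st()
def g(z,zz): return px2w('wrist',(np.array(z,float)+.5)/7-.5+np.array([225,45]),zz,s)[:,:2]*1000
a=np.radians(2.06); ux=np.array([np.cos(a),np.sin(a)]); uy=np.array([-ux[1],ux[0]]); c=np.array([494.93,15.1])
def pf(p): return np.round(np.c_[(p-c)@ux,(p-c)@uy],2)
print('wall corners, key tip', pf(g([(131,121),(577,119),(355,405)],.05)))
for z in (.073,.0745,.076): print('notch mouth, notch bottom (block top)',z, pf(g([(72,71),(637,66),(240,426),(480,424)],z)))
```

```text
t 9.225 pos [495.1  24.8 249.7] yawY -178.43 tilt [0.0001 0.    ] F [-0.4 -1.2 -0.6] M [ 0.16  0.01 -0.02] w 30.3 q6 -0.42
wall corners, key tip [[ 16.16 -91.4 ]
 [-15.93 -91.21]
 [  0.26 -71.53]]
notch mouth, notch bottom (block top) 0.073 [[ 17.56 -91.15]
 [-17.71 -91.08]
 [  7.56 -69.62]
 [ -7.95 -69.59]]
notch mouth, notch bottom (block top) 0.0745 [[ 17.38 -90.91]
 [-17.55 -90.84]
 [  7.48 -69.58]
 [ -7.88 -69.55]]
notch mouth, notch bottom (block top) 0.076 [[ 17.2  -90.67]
 [-17.39 -90.6 ]
 [  7.4  -69.55]
 [ -7.81 -69.52]]
```

{"op": "apply_moves", "data": {"commands": [{"dx": 0, "dy": 0.8, "dz": -4, "spin": 0.3, "hand": 1}, {"dx": 0, "dy": 0, "dz": -5, "spin": 0, "hand": 1}, {"dx": 0, "dy": 0, "dz": -4, "spin": 0, "hand": 1}, {"dx": 0, "dy": 0, "dz": -3, "spin": 0, "hand": 1}, {"dx": 0, "dy": 0, "dz": -3, "spin": 0, "hand": 1}]}}

```text
t: 9.85
eef_pos: [0.4951, 0.0259, 0.2304]
ee_rot: [2.153, 1.571, -2.526]
force: [0.9, -0.3, -2.0]
width: 0.0301
```

Run:
```python
from h import *
shot('wrist','w12.png'); shot('scene','s12.png'); st()
i=cv2.imread('pics/s12.png')[180:290,220:360]; cv2.imwrite('pics/s12c.png',cv2.resize(i,None,fx=5,fy=5))
```

```text
t 9.85 pos [495.1  25.9 230.4] yawY -178.1 tilt [-0.0001 -0.0001] F [ 0.9 -0.3 -2. ] M [ 0.14 -0.08 -0.01] w 30.1 q6 -0.42
t 9.9 pos [494.9  25.8 230.1] yawY -178.1 tilt [-0.0005 -0.0002] F [ 1.  -0.6 -2.2] M [ 0.18  0.03 -0.02] w 30.2 q6 -0.42
t 9.95 pos [494.9  25.8 230.3] yawY -178.1 tilt [-0.0006 -0.0002] F [-0.1 -0.5 -0.9] M [ 0.14 -0.02  0.01] w 29.9 q6 -0.42
```

View pics/w12.png

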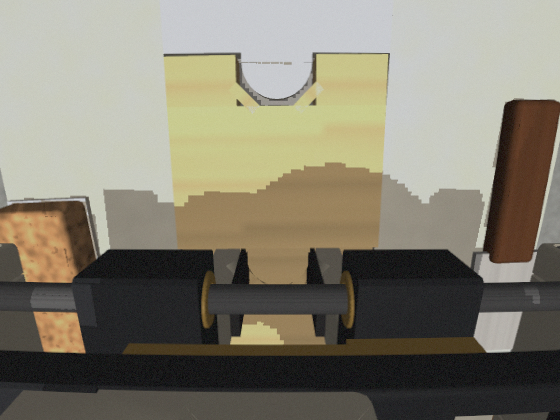

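View pics/s12c.png

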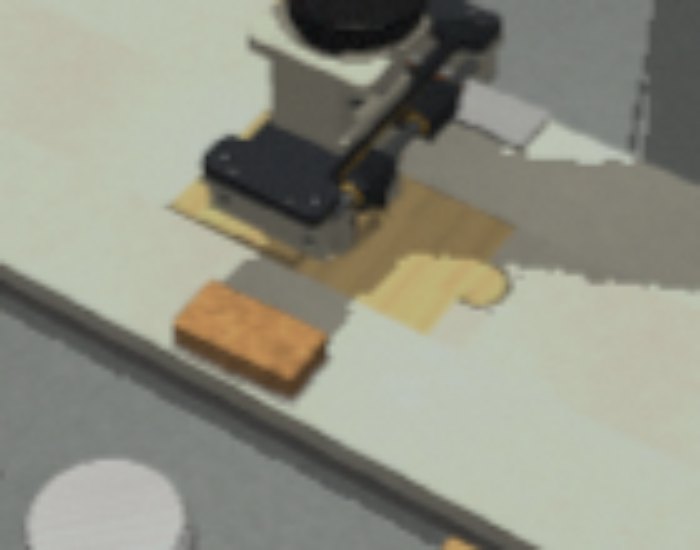

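The block has gone into the recess with no jamming force, and a thin gap shows along its -y edge. I'll release it and rise.

{"op": "apply_moves", "data": {"commands": [{"dx": 0, "dy": 0, "dz": 0, "spin": 0, "hand": 0.4}, {"dx": 0, "dy": 0, "dz": 0, "spin": 0, "hand": 0.4}, {"dx": 0, "dy": 0, "dz": 0, "spin": 0, "hand": 0.4}, {"dx": 0, "dy": 0, "dz": 30, "spin": 0, "hand": 0.4}, {"dx": 0, "dy": 30, "dz": 40, "spin": 0, "hand": 0.4}]}}

```text
t: 10.58
eef_pos: [0.4946, 0.055, 0.3007]
ee_rot: [2.014, 1.568, -2.668]
force: [0.9, -0.2, -0.2]
width: 0.0524
```

{"op": "apply_moves", "data": {"commands": [{"dx": 0, "dy": 20, "dz": 30, "spin": 0, "hand": 0.4}, {"dx": 0, "dy": 10, "dz": 30, "spin": 0, "hand": 0.4}, {"dx": 0, "dy": 0, "dz": 20, "spin": 0, "hand": 0.4}, {"dx": 0, "dy": 0, "dz": 0, "spin": 0, "hand": 0.4}, {"dx": 0, "dy": 0, "dz": 0, "spin": 0, "hand": 0.4}]}}

```text
t: 11.2
eef_pos: [0.4947, 0.0857, 0.38]
ee_rot: [1.677, 1.57, -3.003]
force: [-0.6, -0.7, -0.1]
width: 0.0526
```

Run:
```python
from h import *
import pickle
s,_=shot('wrist','w13.png'); pickle.dump(s,open('w13.pkl','wb')); shot('scene','s13.png'); st()
i=cv2.imread('pics/s13.png')[180:290,220:360]; cv2.imwrite('pics/s13c.png',cv2.resize(i,None,fx=5,fy=5))
```

```text
t 11.2 pos [494.7  85.7 380. ] yawY -178.12 tilt [-0.0008 -0.0001] F [-0.6 -0.7 -0.1] M [ 0.01 -0.07 -0.01] w 52.6 q6 -0.53
t 11.25 pos [494.7  85.6 379.7] yawY -178.12 tilt [-0.0013 -0.0005] F [ 0.4 -0.4 -0.4] M [ 0.1  -0.03  0.04] w 52.6 q6 -0.53
t 11.3 pos [494.8  85.6 379.7] yawY -178.12 tilt [-0.0015 -0.0007] F [-0.7 -0.5 -0.2] M [ 0.09 -0.05 -0.03] w 52.4 q6 -0.53
```

View pics/w13.png

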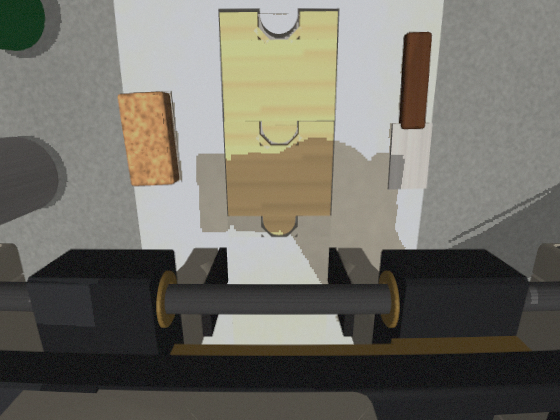

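View pics/s13c.png

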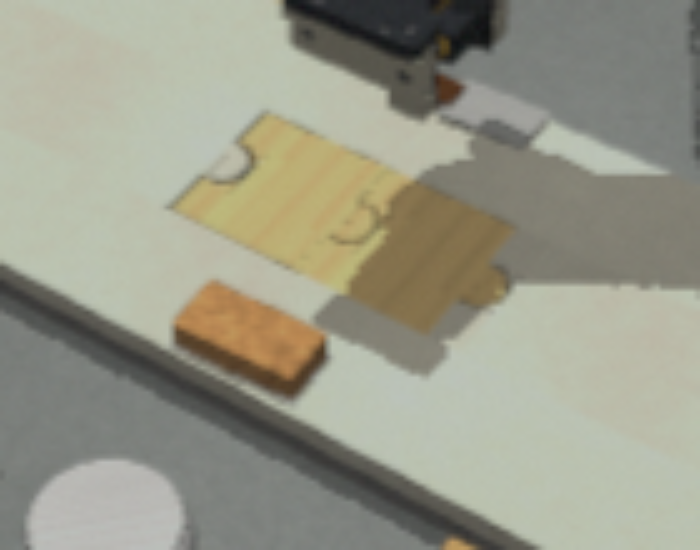

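Both blocks look flush and interlocked: seam at (278,122), tabs at (278,133) and (278,226), key at (279,22). I'll do a numeric and enlarged check.

Run:
```python
from h import *
import pickle
s=pickle.load(open('w13.pkl','rb')); im=cv2.imread('pics/w13.png')
cv2.imwrite('pics/w13c.png',cv2.resize(im[0:245,205:350],None,fx=2.4*2,fy=2.4*1,interpolation=cv2.INTER_CUBIC) if 0 else cv2.resize(im[0:245,190:365],None,fx=2.4,fy=2.4,interpolation=cv2.INTER_CUBIC))
a=np.radians(2.06); ux=np.array([np.cos(a),np.sin(a)]); uy=np.array([-ux[1],ux[0]]); c=np.array([494.93,15.1])
hsv=cv2.cvtColor(im,cv2.COLOR_BGR2HSV); m=cv2.inRange(hsv,(12,60,60),(40,255,255))
for nm,(y0,y1) in dict(minus=(5,120),plus=(124,216)).items():
    k=m*0; k[y0:y1,205:350]=m[y0:y1,205:350]
    k[:,255:302]=0
    pts=np.argwhere(k)[:,::-1]
    w=px2w('wrist',pts,.05,s)[:,:2]*1000-c; q=np.c_[w@ux,w@uy]
    r=cv2.minAreaRect(w.astype(np.float32))
    print(nm,'x',np.percentile(q[:,0],[.1,99.9]),'y',np.percentile(q[:,1],[.1,99.9]),'rect',r)
t,it=shot('top','t13.png')
```

```text
minus x [-49.98574428  50.32549457] y [-88.98803651  -0.11256112] rect ((1.7317733764648438, -44.381927490234375), (100.5571517944336, 88.91132354736328), 2.2344186305999756)
plus x [-49.79830882  50.53128363] y [ 3.93194514 90.95733724] rect ((-1.4019546508789062, 47.41773223876953), (100.55397033691406, 86.67501068115234), 1.8196221590042114)
t 11.3 pos [494.8  85.6 379.7] yawY -178.12 tilt [-0.0015 -0.0007] F [-0.7 -0.5 -0.2] M [ 0.09 -0.05 -0.03] w 52.4 q6 -0.53
```

View pics/w13c.png

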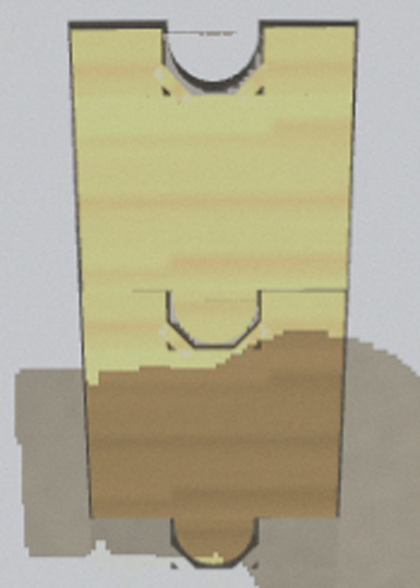

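View pics/t13.png

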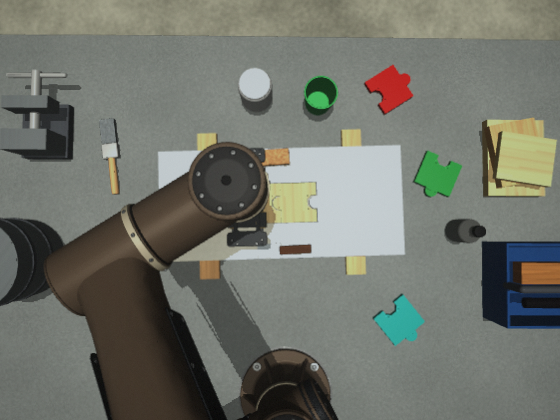

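Geometry agrees: the bodies are centred near y ≈ -44.4 and +46, and x ≈ +0.2, both about 100.5 mm wide at face level. To confirm the height of each, I'll touch both lightly with closed fingers.

{"op": "apply_moves", "data": {"commands": [{"dx": 0.4, "dy": -29, "dz": -5, "spin": 0, "hand": 1}, {"dx": 0.5, "dy": -29, "dz": -30, "spin": 0, "hand": 1}, {"dx": 0.5, "dy": -29, "dz": -40, "spin": 0, "hand": 1}, {"dx": 0.4, "dy": -29, "dz": -40, "spin": 0, "hand": 1}, {"dx": 0, "dy": 0, "dz": -29, "spin": 0, "hand": 1}], "grip_force": 10}}

```text
t: 11.98
eef_pos: [0.4959, -0.032, 0.2344]
ee_rot: [1.826, 1.568, -2.855]
force: [0.5, 0.4, 0.3]
width: 0.0081
```

{"op": "apply_moves", "data": {"commands": [{"dx": 0, "dy": 0, "dz": 0, "spin": 0, "hand": 1}, {"dx": 0, "dy": 0, "dz": -2, "spin": 0, "hand": 1}, {"dx": 0, "dy": 0, "dz": -1, "spin": 0, "hand": 1}, {"dx": 0, "dy": 0, "dz": -1, "spin": 0, "hand": 1}, {"dx": 0, "dy": 0, "dz": 0, "spin": 0, "hand": 1}]}}

```text
t: 12.6
eef_pos: [0.4969, -0.03, 0.2331]
ee_rot: [-1.256, 1.57, 0.349]
force: [-0.3, 0.2, -1.2]
width: 0.0005
```

{"op": "apply_moves", "data": {"commands": [{"dx": 0, "dy": 0, "dz": -1, "spin": 0, "hand": 1}, {"dx": 0, "dy": 0, "dz": -1, "spin": 0, "hand": 1}, {"dx": 0, "dy": 0, "dz": -1, "spin": 0, "hand": 1}, {"dx": 0, "dy": 0, "dz": 0, "spin": 0, "hand": 1}, {"dx": 0, "dy": 0, "dz": 0, "spin": 0, "hand": 1}]}}

```text
t: 13.22
eef_pos: [0.4968, -0.0302, 0.2296]
ee_rot: [2.015, 1.571, -2.665]
force: [0.1, 0.3, 0.0]
width: 0.0003
```

{"op": "apply_moves", "data": {"commands": [{"dx": 0, "dy": 0, "dz": -1, "spin": 0, "hand": 1}, {"dx": 0, "dy": 0, "dz": 0, "spin": 0, "hand": 1}, {"dx": 0, "dy": 0, "dz": -0.7, "spin": 0, "hand": 1}, {"dx": 0, "dy": 0, "dz": 0, "spin": 0, "hand": 1}, {"dx": 0, "dy": 0, "dz": 0, "spin": 0, "hand": 1}]}}

```text
t: 13.85
eef_pos: [0.4969, -0.0301, 0.2284]
ee_rot: [-1.819, 1.571, -0.215]
force: [-1.9, 0.1, 5.6]
width: 0.0006
```

Contact came with the tips at z ≈ 50.4 mm, so the -y block is flush. Same test on the other.

{"op": "apply_moves", "data": {"commands": [{"dx": 0, "dy": 0, "dz": 10, "spin": 0, "hand": 1}, {"dx": -1.7, "dy": 45, "dz": 5, "spin": 0, "hand": 1}, {"dx": -1.7, "dy": 45, "dz": 0, "spin": 0, "hand": 1}, {"dx": 0, "dy": 0, "dz": -8, "spin": 0, "hand": 1}, {"dx": 0, "dy": 0, "dz": 0, "spin": 0, "hand": 1}]}}

```text
t: 14.48
eef_pos: [0.4931, 0.0598, 0.2347]
ee_rot: [1.926, 1.57, -2.753]
force: [0.5, 0.1, -0.4]
width: 0.0003
```

{"op": "apply_moves", "data": {"commands": [{"dx": 0, "dy": 0, "dz": -3, "spin": 0, "hand": 1}, {"dx": 0, "dy": 0, "dz": -2, "spin": 0, "hand": 1}, {"dx": 0, "dy": 0, "dz": -1, "spin": 0, "hand": 1}, {"dx": 0, "dy": 0, "dz": 0, "spin": 0, "hand": 1}, {"dx": 0, "dy": 0, "dz": 0, "spin": 0, "hand": 1}]}}

```text
t: 15.1
eef_pos: [0.4935, 0.0598, 0.229]
ee_rot: [-1.273, 1.571, 0.331]
force: [0.8, -0.0, 0.0]
width: 0.0004
```

{"op": "apply_moves", "data": {"commands": [{"dx": 0, "dy": 0, "dz": -0.6, "spin": 0, "hand": 1}, {"dx": 0, "dy": 0, "dz": 0, "spin": 0, "hand": 1}, {"dx": 0, "dy": 0, "dz": -0.6, "spin": 0, "hand": 1}, {"dx": 0, "dy": 0, "dz": 0, "spin": 0, "hand": 1}, {"dx": 0, "dy": 0, "dz": 0, "spin": 0, "hand": 1}]}}

```text
t: 15.72
eef_pos: [0.4935, 0.0599, 0.2284]
ee_rot: [-1.602, 1.57, 0.002]
force: [-2.9, -0.3, 8.2]
width: 0.0006
```

Both tops are at z ≈ 50.4 mm. I'll retreat upward and take a final look.

{"op": "apply_moves", "data": {"commands": [{"dx": 0, "dy": 0, "dz": 20, "spin": 0, "hand": 1}, {"dx": 0, "dy": 0, "dz": 40, "spin": 0, "hand": 1}, {"dx": 0, "dy": 20, "dz": 50, "spin": 0, "hand": 0.5}, {"dx": 0, "dy": 20, "dz": 40, "spin": 0, "hand": 0}, {"dx": 0, "dy": 0, "dz": 0, "spin": 0, "hand": 0}]}}

```text
t: 16.35
eef_pos: [0.4942, 0.1011, 0.3812]
ee_rot: [-1.113, 1.564, 0.492]
force: [-0.0, 0.1, -1.0]
width: 0.0252
```

Run:
```python
from h import *
viewer.grab_frame('top'); viewer.grab_frame('top')
s,im=shot('wrist','w14.png'); st()
a=np.radians(2.06); ux=np.array([np.cos(a),np.sin(a)]); uy=np.array([-ux[1],ux[0]]); c=np.array([494.93,15.1])
hsv=cv2.cvtColor(im,cv2.COLOR_BGR2HSV); m=cv2.inRange(hsv,(12,60,60),(40,255,255)); m[:, :205]=0; m[:,350:]=0; m[242:]=0
ct=max(cv2.findContours(m,cv2.RETR_EXTERNAL,cv2.CHAIN_APPROX_NONE)[0],key=cv2.contourArea)
w=px2w('wrist',ct.reshape(-1,2),.05,s)[:,:2]*1000-c; q=np.c_[w@ux,w@uy]; print(q.min(0),q.max(0))
```

```text
t 16.45 pos [493.1  99.9 377.6] yawY -178.08 tilt [0.0001 0.0007] F [-0.8 -0.8 -0.1] M [0.05 0.01 0.02] w 32.8 q6 -0.56
t 16.5 pos [493.   99.6 376.9] yawY -178.1 tilt [-0.0013 -0.0003] F [ 0.6 -0.3 -1.2] M [ 0.04 -0.07  0.01] w 36.5 q6 -0.56
[-50.26367784 -82.60426492] [ 50.56306316 110.72572336]
```

View pics/w14.png

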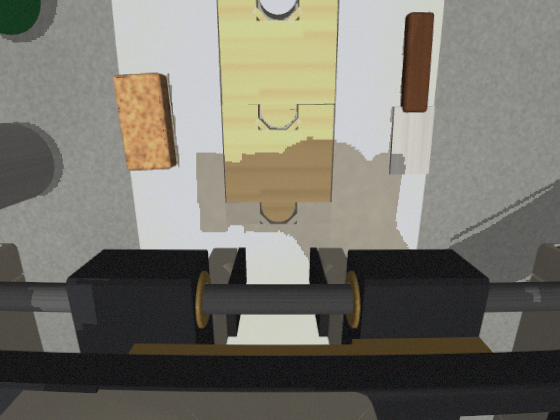

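The blocks are still seated and interlocked, with the seam at (278,104). The cork and scraper are undisturbed and the hand is clear. I'll let the arm settle, then hand in.

{"op": "apply_moves", "data": {"commands": [{"dx": 0, "dy": 0, "dz": 0, "spin": 0, "hand": 0.3}, {"dx": 0, "dy": 0, "dz": 0, "spin": 0, "hand": 0.3}, {"dx": 0, "dy": 0, "dz": 0, "spin": 0, "hand": 0.3}, {"dx": 0, "dy": 0, "dz": 0, "spin": 0, "hand": 0.3}, {"dx": 0, "dy": 0, "dz": 0, "spin": 0, "hand": 0.3}]}}

```text
t: 17.12
eef_pos: [0.4935, 0.0998, 0.3777]
ee_rot: [2.505, 1.571, -2.174]
force: [0.2, 0.6, -0.1]
width: 0.0615
```

```bash
python3 -c "
from station import arm
print(arm.job_done())"
```

```text
the job is handed in; nothing more can be done
None
```

Both blocks are seated in the recess and the job is handed in, at about 17 s on the clock; no verdict was reported. I gripped each block by its tab and carried it just above the face. Each was lowered about 7 mm into the recess with no jamming force and released: the +y one with its tab in the socket, the -y one over the key and into its twin's notch.

**Position:** The last wrist-camera measurement put the bodies about 0.3 mm off centre in x, at y ≈ +46 and -44.4 mm in the panel's frame. They were within about 0.3° of the panel's axis.

**Height:** Light touches with closed fingers (about 6 and 8 N) met both tops at z ≈ 50.4 mm, level with the panel's face.

**Bystanders:** The final wrist view showed the sanding block and scraper undisturbed and the hand clear of everything. A top view shortly before, at about 11 s, showed the rest of the bench unchanged by eye.

**Disagreements and misses:**
- The top and wrist cameras disagreed by about 2 mm, so I used the wrist camera.
- Two early move calls were refused for missing keys, and nothing moved.
- The last numeric check after the touches cut off the -y end of the -y block at the picture's edge. That block's y value therefore comes from the check before the touches; the final picture showed the seam and key unchanged.

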